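# Clamp a round handle blank in the drilling jig

## Robot

A 6-joint arm with a two-finger parallel gripper is mounted at the origin on the work surface. World frame = base frame: x ahead of the robot, y to its left, z up, the work surface at z = 0. Lengths are in m, angles in degrees, forces in N, time in s.
With the tool pointing down it reaches from about 0.35 to 0.8 m from the base axis. Payload 7.3 kg.
Tool frame: the origin (TCP) lies at the very end of the fingers, on their centre line; the grasp point (between the pads) lies pinch_z behind it (pinch_z is the distance from the TCP to the grasp point, in m); z points along the fingers, y is the direction in which the jaws open and shut (so a half turn about z gives the same grasp; the last joint's range is limited). The gripper opens to 85 mm and grips with 20 to 120 N. Pads are 22 mm wide; open, the fingers measure 114 mm over their backs; the gripper's body (76 mm by 85 mm) begins 54 mm behind the grasp point. The pads swing forward as they close: fully open they stand 13 mm farther back than shut.
Start: joints at [-73.224, 19.595, 87.324, -0, 73.075, -8.365], TCP at [0.223, -0.475, 0.231] pointing down, gripper open.
Joint ranges: [-145.02, 145.02], [-44.19, 115.74], [2.07, 154.8], [-57.11, 237.11], [16.16, 152.29], [-177.93, 177.93]. Speed limits (degrees/s): [147.25, 147.25, 180, 180, 180, 180].

## Interface

Orientations are given as a 3x3 rotation matrix whose columns are the frame's x, y, z axes.
In Python, from station import get_obs, snapshot, job_done, boxes_of, masks_of, spot_point, pinch_z gives the robot as it stands. The module is installed in compiled form; this text tells all that it offers.
- The arm moves only by the tool servo_tool, never from a script. Its argument "moves" is a list of rows, each a list of 7 numbers: the shift along the tool's x, y, z in mm, then the turn, a rotation vector about the tool's x, y, z in degrees, then the opening, from -1 (shut) to 1 (fully open). In form: [[dx, dy, dz, wx, wy, wz, hand], ...]. A call has 1 to 20 rows; each row is the pose to reach, as a shift and turn from the pose commanded when the call began, along the tool's axes at that moment; what a row does not reach only later rows make up. A row lasts 1/8 s, in which the tool goes at most 62.5 mm and 10.7 degrees, less where a joint would pass 70% of its speed; a pose out of reach is approached as far as the arm can. A call with a gripper value outside its range is refused whole. The fingers move at their own pace and stop on an object; "grip_force" is the grip in N (left out, the last holds). Time passes only in rows, so rows that repeat a pose let the fingers close. It gives the time, the measured TCP pose, the force and the opening at its end, in the units of the state.
- get_obs(): the state, without advancing time (a new reading comes with each control period).
- snapshot(name): name is "scene" or "top" or "wrist"; returns a dict with "frame" (480x640x3 uint8, blue, green, red), "depth" (480x640 float32, m along the optical axis (not along the pixel's ray), 0 where there is no reading), "fx", "fy", "cx", "cy" (pixels), "extrinsics" (4x4, takes a point from camera to world coordinates). Camera axes: x right, y up, looking along -z (the intrinsics and any distortion apply to the point x, -y, -z); pixel columns grow to the right and rows downward; lengths in m; the calibration is good to about 2 mm. The wrist camera is an equidistant fisheye: a pixel r from the principal point sees the ray r / f radians off the axis. A picture is of the moment at which its call begins.
- job_done(): hands the job in, once; it reports no verdict.
Trained networks look in the newest picture that a camera, given by its name, has taken for a name from the list of things; names that differ only in an ending like _2 or _b are one class to them, and where a whole thing is asked for, a point or a joint stands for the part that bears it (a point fixed in the world has none). Each returns a list of dicts, best first, with "conf" (0 to 1); they miss things now and then, are a little off and sometimes report something else, mostly with a low value. They report only what shows in the picture. A call takes as long as a camera call. They do not tell look-alikes from the thing itself.
- boxes_of(camera, label): "bbox" ([left, top, right, bottom] in pixels, round what is visible of it).
- masks_of(camera, label): "region" (480x640 bool, what is visible of it) and "bbox" ([left, top, right, bottom] in pixels, round what is visible of it).
- spot_point(camera, label): "position" ([column, row] in pixels: a listed point, or the origin of a listed thing).
The state is a dict: "time": time; "joint_pos": joint angles; "joint_vel": joint speeds; "joint_efforts": joint torques, N m; "ee_pos": TCP position; "tool_rot": TCP orientation; "force": force on the tool from outside, world axes, zero at the start; "ft_torque": the same for the moment, N m; "grip_width": finger opening in m.
Only numpy, scipy, OpenCV 4.12 (cv2) and the standard library are available. Lean on these libraries where they do the work, as an engineer would, in place of code of your own. Each camera call takes 0.05 s, during which the arm holds its last target.

## Task

Load the round wooden blank into the drilling jig: lift the sprung clamp bar by its knob and turn it aside, lay the blank down in the two V saddles and slide it gently along them until it has pushed the sprung pad of the end stop fully in. Then turn the bar back and lower it gently onto the blank by hand, without letting it snap down, and leave it clamped; do not disturb the hammer, the wood disc or the glue bottle.

Things in the scene. Friction and masses are not known exactly. Their poses are not given: they have to be found in the camera images.
- jig: Drilling jig fixed to the bench: plywood base 155 x 285 x 15 mm, origin on the bench midway between two V saddles; y along the saddles towards the end stop, x across, z up. Base spans x -102 to 52, y -125 to 160 mm. A post at x = -65, y = 70 carries the clamp bar; a wooden end stop (50 mm wide, up to 65 mm high) stands beyond the saddle at y = 70.
- saddle_mid (a point): Midway between the saddles, on the axis of a seated blank, 58 mm above the bench (blank's top 78 mm); axes as the jig's. The open wooden saddles (90 degree V, 26 mm wide in y, 74 mm across, arms up to 60 mm high) are centred at y = -70 and +70 mm; between them the base is bare, room for fingers beside the blank.
- post (a point): Foot of the clamp's steel post on the bench (post 14 mm thick, 130 mm high), axes as the jig's. Two aluminium keeper blocks, 96 mm high, stand at both sides (y) of it, leaving a 22 mm slot along x. The bar can go down only when in line with the slot (within 0.1 rad of closed); turned further it rides on top of the keeper block.
- clamp_lift (a joint): Height of the clamp bar above its lowest place, m, 0 to 0.042. A spring pulls it down: 5.4 N at 0, plus 0.12 N per mm, plus 2.4 N weight. 0 = down, no blank; 0.011 = resting on a seated blank; 0.030 = riding on the keeper block; lift it beyond 0.030 before turning. Underside of the bar: 66 mm + lift above the bench.
- clamp_bar (a joint): Turn of the clamp bar about its post, rad, -0.03 to 1.75, counter-clockwise seen from above. 0 = closed: the bar points along the jig's +x, across the saddle at y = +70 mm. 1.57 = aside: along the jig's +y, clear of the saddles. Left aside at 1.2 to 1.75 it stays, resting on the keeper block.
- knob (a point): Middle of the upright round dark-wood knob at the clamp bar's free end, 130 mm from the post axis: diameter 24 mm, 40 mm high, on the 16 mm wide, 14 mm thick steel bar; this point is 20 mm above the bar's upper face. x along the bar away from the post, z up; moves with the bar.
- pad (a joint): How far the sprung rubber pad (24 mm across, on the blank's axis, on the end stop's face towards the saddles) is pushed in, m: 0 free, 0.006 fully in, rigid end. Spring under 0.3 N; sliding the blank takes 2 to 8 N. The stop's setting is not given and differs: fully in, the blank's middle lies between y = -8 and +22 mm of the jig. Find it by feel: press the pad with under 15 N.
- barrel_mid (a point): centre of the blank: a plain round bar of pale wood, 40 mm diameter, 200 mm long, about 0.2 kg, its x axis along its length (both ends alike). It starts lying level on a wooden rest.
- rest: low wooden rest on the bench, 150 x 84 mm, up to 46 mm high, origin at the centre of its underside, x along the blank lying on it; two V cheeks at x = +-55 mm (each 20 mm wide) hold the blank with its axis 44 mm above the bench; between them it is 6 mm high, bare
- hammer: hammer lying on the bench, 280 mm long; leave alone
- disc: round wooden disc, 140 mm across, 60 mm high; leave alone
- glue: white glue bottle with black cap, 60 mm across, 150 mm high, standing; leave alone
Not all that is in view belongs to the job. What is shaped like the part that bears barrel_mid but orange or purple is not meant.

How it is judged:
By the outcome, as a careful person would: the job done as asked, in the order asked, and still so for the second after the job is handed in, with the robot touching nothing.
It also fails if it takes over 72 s, if anything falls off the work surface, if the arm or the gripper's body presses on something with over 40 N, if the wrist force passes 120 N, or if a joint passes its speed limit or range.

## Working session

There is one attempt and no reset: what is moved stays moved. The work goes in short steps, Python scripts to look and compute and a tool call to move; the robot and the scene stay as the last step left them, time stands still between calls to the robot, and variables do not carry over. Pictures are saved under pics/ and viewed, and the job is handed in when it is done.

Besides the shell and the picture viewer there is one more tool, called after "Request:" as name(argument=value, ...) on one line, values as JSON. servo_tool: Moves the arm, as the interface text tells. Its arguments: {"type":"object","properties":{"moves":{"type":"array"},"grip_force":{"type":"number"}},"required":["moves"]}

```bash
mkdir -p pics; ls
cat > h.py <<'E'
import numpy as np, cv2
from station import *
def px2w(s,u,v,d=None):
    if d is None:
        w=s["depth"][max(0,int(v)-1):int(v)+2,max(0,int(u)-1):int(u)+2]; w=w[w>0]; d=np.median(w) if len(w) else 0
    p=np.array([(u-s["cx"])/s["fx"]*d, -(v-s["cy"])/s["fy"]*d, -d,1])
    return (np.array(s["extrinsics"])@p)[:3]
def ray(s,u,v):
    E=np.array(s["extrinsics"]); r=E[:3,:3]@np.array([(u-s["cx"])/s["fx"],-(v-s["cy"])/s["fy"],-1]); return E[:3,3],r
def atz(s,u,v,z):
    o,r=ray(s,u,v); return o+r*(z-o[2])/r[2]
def cloud(s):
    d=s["depth"]; v,u=np.mgrid[0:480,0:640]
    P=np.stack([(u-s["cx"])/s["fx"]*d,-(v-s["cy"])/s["fy"]*d,-d],-1)
    E=np.array(s["extrinsics"]); W=P@E[:3,:3].T+E[:3,3]; W[d<=0]=np.nan; return W
E
python3 - <<'E'
from h import *
o=get_obs(); print(o, pinch_z)
for n in ["scene","top","wrist"]:
    s=snapshot(n); cv2.imwrite(f"pics/{n}0.png",s["frame"]); print(n,s["fx"],s["cx"],s["cy"],np.round(s["extrinsics"],3).tolist())
    for l in ["jig","saddle_mid","post","knob","barrel_mid","rest","hammer","disc","glue","pad","clamp_bar"]:
        try: r=spot_point(n,l)
        except Exception as e: print(l,e); continue
        print(l,[(np.round(q["position"],1).tolist(),round(q["conf"],2), np.round(px2w(s,*q["position"]),3).tolist() if n!="wrist" else "") for q in r[:3]])
E
```

```text
pics
{'time': 0.0, 'joint_pos': array([-7.32228763e+01,  1.96376556e+01,  8.73781064e+01,  1.25565282e-03,
        7.30754872e+01, -8.36736679e+00]), 'joint_vel': array([0.08737724, 0.03514331, 0.02268662, 0.03373857, 0.09902252,
       0.02061858]), 'joint_efforts': array([ 4.77601934e-04, -4.33669853e+01, -2.46013927e+01, -2.23932393e-04,
        7.81737588e-03, -1.12185734e-05]), 'ee_pos': array([ 0.22296196, -0.47484906,  0.23060959]), 'tool_rot': array([[ 9.05241906e-01,  4.24896338e-01, -4.39629095e-04],
       [ 4.24896490e-01, -9.05240647e-01,  1.53086091e-03],
       [ 2.52487069e-04, -1.57259631e-03, -9.99998732e-01]]), 'force': array([ 0.23163388, -0.23928283,  0.25366244]), 'ft_torque': array([-0.05376001,  0.02497768,  0.00081256]), 'grip_width': 0.08556502944852581} 0.0187
scene 459.29474769443937 326.4485751346695 231.45966139476133 [[-0.691, -0.395, 0.605, 1.178], [0.722, -0.359, 0.591, 0.567], [-0.016, 0.846, 0.533, 0.665], [0.0, 0.0, 0.0, 1.0]]
jig [([360.7, 284.3], 0.88, [0.621, 0.114, 0.089])]
saddle_mid [([363.5, 264.6], 0.77, [0.485, 0.011, 0.013]), ([457.9, 404
[... 1310 characters left out ...]
0.22, [0.645, 0.348, 0.071])]
glue [([163.7, 193.3], 0.64, [0.637, 0.354, 0.071])]
pad it knows: barrel_mid, disc, glue, hammer, jig, knob, post, rest, saddle_mid
clamp_bar it knows: barrel_mid, disc, glue, hammer, jig, knob, post, rest, saddle_mid
wrist 371.64829954431775 319.3793203814638 232.62484911164822 [[0.424, 0.866, 0.263, 0.29], [-0.905, 0.406, 0.124, -0.444], [0.001, -0.291, 0.957, 0.374], [0.0, 0.0, 0.0, 1.0]]
jig []
saddle_mid []
post []
knob []
barrel_mid [([180.3, 75.3], 0.7, '')]
rest []
hammer []
disc []
glue []
pad it knows: barrel_mid, disc, glue, hammer, jig, knob, post, rest, saddle_mid
clamp_bar it knows: barrel_mid, disc, glue, hammer, jig, knob, post, rest, saddle_mid
```

View pics/scene0.png

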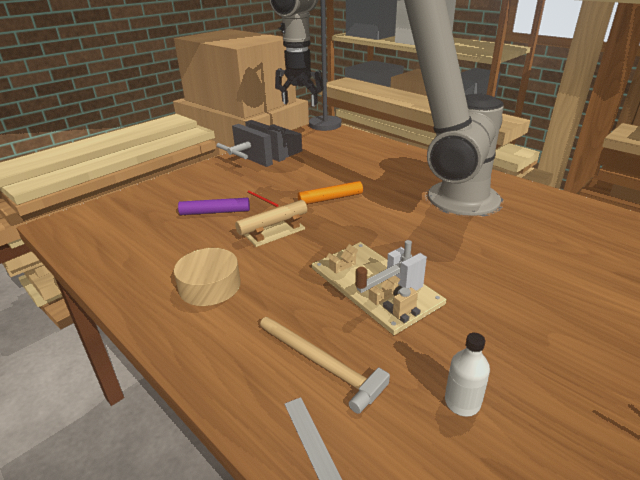

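View pics/top0.png

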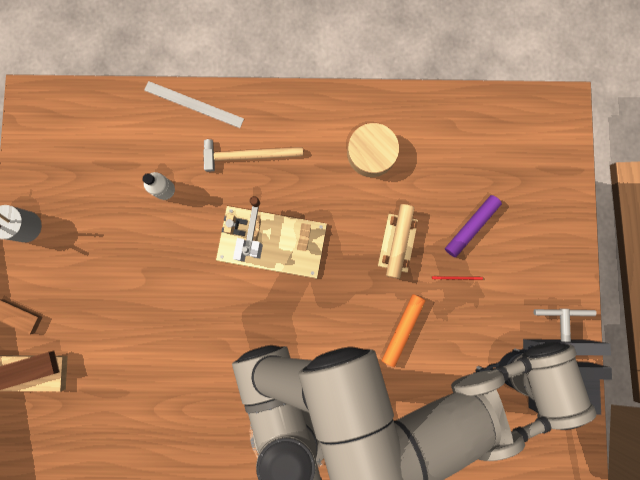

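The blank is pale wood at top (400,240), lying on the rest. The orange bar at (404,331) and the purple one at (473,225) are look-alikes and not meant. I'll measure the jig and blank, and confirm in an enlarged crop.

Run:
```python
from h import *
s=snapshot("top"); W=cloud(s)
f=s["frame"]
a=cv2.resize(f[190:290,205:335],None,fx=6,fy=6,interpolation=cv2.INTER_CUBIC)
b=cv2.resize(f[190:300,370:510],None,fx=5,fy=5,interpolation=cv2.INTER_CUBIC)
cv2.imwrite("pics/jigcrop.png",a); cv2.imwrite("pics/barcrop.png",b)
sc=snapshot("scene"); 
cv2.imwrite("pics/jigscene.png",cv2.resize(sc["frame"][225:340,300:455],None,fx=5,fy=5,interpolation=cv2.INTER_CUBIC))
Ws=cloud(sc)
# jig base outline by mask
for n,S in (("top",s),("scene",sc)):
    m=masks_of(n,"jig"); print(n,len(m),[ (x["conf"],x["bbox"]) for x in m])
    C=cloud(S)[m[0]["region"]]; C=C[np.isfinite(C[:,0])]
    g=C[(C[:,2]>0.008)&(C[:,2]<0.022)]
    r=cv2.minAreaRect((g[:,:2]*1000).astype(np.float32)); print("rect",r, len(g))
    print(cv2.boxPoints(r))
    np.save(f"c_{n}.npy",C)
    for l in ("barrel_mid","rest"):
      for x in masks_of(n,l)[:3]:
        C=cloud(S)[x["region"]]; C=C[np.isfinite(C[:,0])]; r=cv2.minAreaRect((C[:,:2]*1000).astype(np.float32))
        print(n,l,x["conf"],x["bbox"],r,np.percentile(C[:,2],[5,50,95]))
```

```text
top 1 [(0.89, [221.6, 193.8, 325.3, 278.2])]
rect ((516.4782104492188, 67.20838928222656), (285.193115234375, 154.65414428710938), 80.69320678710938) 4050
[[417.10822  -61.005707]
 [569.72656  -86.01651 ]
 [615.8482   195.42249 ]
 [463.22986  220.43329 ]]
top barrel_mid 0.9 [382.2, 295.4, 423.1, 368.8] ((275.118896484375, -298.5470275878906), (45.83906173706055, 201.33099365234375), 64.74322509765625) [0.0232449  0.03630622 0.0428179 ]
top barrel_mid 0.83 [386.9, 204.4, 415.1, 278.3] ((524.964599609375, -289.6804504394531), (46.96476364135742, 213.0172119140625), 78.0941390991211) [0.04755981 0.06043126 0.06683724]
top barrel_mid 0.82 [444.3, 193.5, 501.1, 255.0] ((566.6014404296875, -491.1370544433594), (38.964359283447266, 200.09786987304688), 49.47570037841797) [0.02535854 0.03688219 0.04333761]
top rest 0.8 [377.0, 212.4, 418.4, 271.6] ((520.2425537109375, -286.79632568359375), (89.14225006103516, 151.54025268554688), 78.80594635009766) [0.00095547 0.00755074 0.04516502]
scene 1 [(0.57, [313.7, 239.8, 443.1, 332.7])]
rect ((514.5393676757812, 68.83476257324219), (287.961151123046
[... 363 characters left out ...]
.8, 251.3, 214.6] ((542.2490844726562, -515.5313720703125), (116.7590103149414, 201.27735900878906), 49.370811462402344) [0.00404184 0.02735414 0.03841499]
scene barrel_mid 0.63 [296.1, 180.8, 359.9, 205.1] ((280.32525634765625, -287.4480895996094), (35.560157775878906, 200.9613800048828), 61.92911148071289) [0.00782726 0.02827656 0.03848437]
scene rest 0.74 [310.2, 241.9, 443.2, 335.5] ((474.8162536621094, 72.12060546875), (319.2901611328125, 268.43646240234375), 73.26651000976562) [0.00580076 0.01776991 0.09570237]
scene rest 0.62 [247.9, 215.2, 304.3, 246.7] ((513.2098388671875, -272.935546875), (72.66812133789062, 167.99195861816406), 79.72483825683594) [0.00060079 0.00532549 0.03878746]
```

```bash
python3 -c "
import cv2,numpy as np
for n in ['jigcrop','barcrop','jigscene']: print(cv2.imread(f'pics/{n}.png').shape)"
```

```text
(600, 780, 3)
(550, 700, 3)
(575, 775, 3)
```

View pics/jigcrop.png

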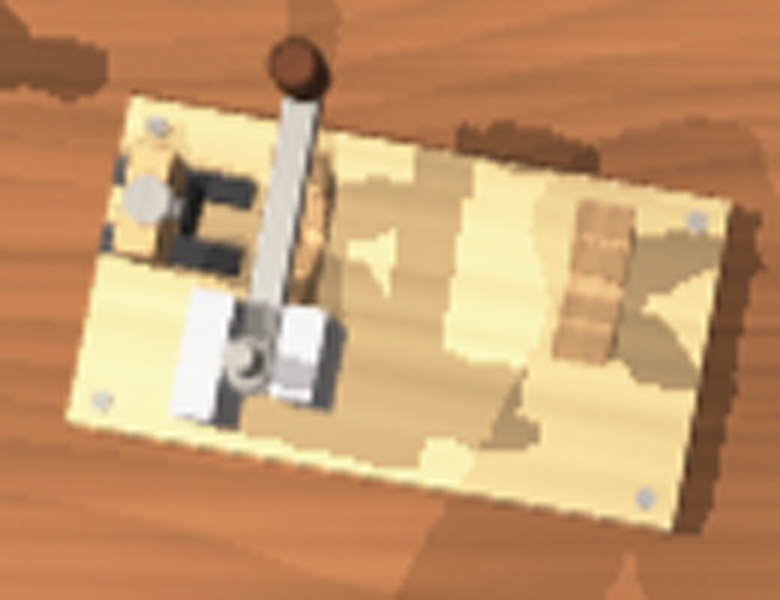

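View pics/barcrop.png

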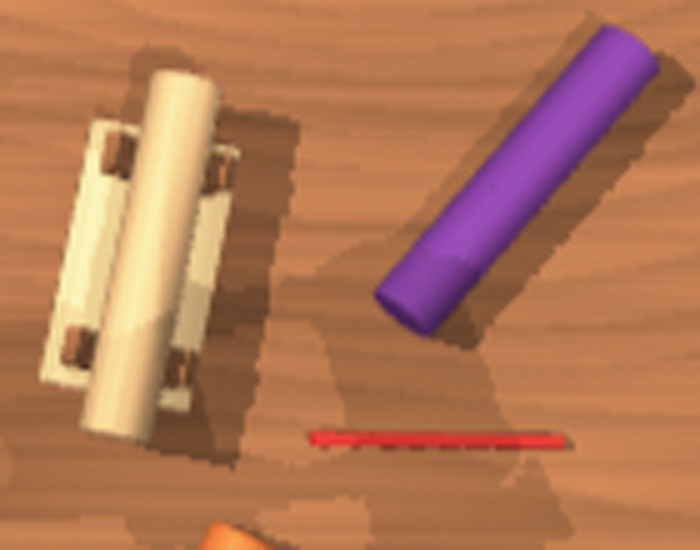

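View pics/jigscene.png

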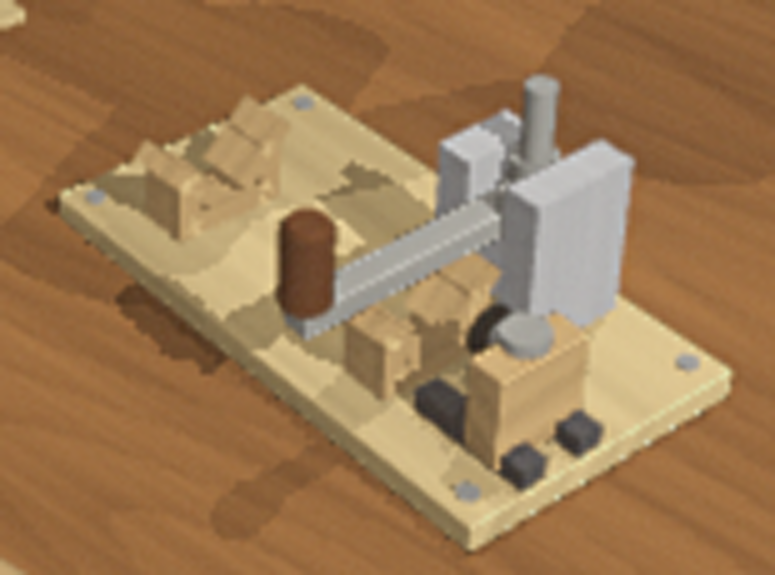

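The crops show the pale blank on the rest (crop 155,250) and the bar closed, with the knob at crop (298,65) and the stop pad on the jig's left. Next I'll work out the exact positions.

```bash
cat >> h.py <<'E'
def jigframe(c,ang):
    a=np.deg2rad(ang); R=np.array([[np.cos(a),-np.sin(a)],[np.sin(a),np.cos(a)]]); return R,np.array(c)-R@np.array([-.025,.0175])
R,O=jigframe([.5157,.0679],-9.35)
def j2w(x,y): return O+R@np.array([x,y])
def w2j(p): return (np.asarray(p)[...,:2]-O)@R
E
python3 - <<'E'
from h import *
print("O",O)
for n in("top","scene"):
    s=snapshot(n); C=cloud(s); F=s["frame"].astype(int); J=w2j(C); Z=C[...,2]
    inb=(abs(J[...,0]+.02)<.14)&(abs(J[...,1])<.22)
    def st(name,m):
        P=J[m]; z=Z[m]
        if len(P)<3: print(n,name,len(P)); return
        print(n,name,len(P),"x",np.round(np.percentile(P[:,0],[2,50,98]),4),"y",np.round(np.percentile(P[:,1],[2,50,98]),4),"z",np.round(np.percentile(z,[2,50,98]),4))
    B,G,Rr=F[...,0],F[...,1],F[...,2]
    st("knob",inb&(Z>.085)&(J[...,0]>.04)&(Rr>B+20))
    st("knobtop",inb&(Z>.114)&(J[...,0]>.04))
    st("keepers",inb&(Z>.088)&(Z<.1)&(J[...,0]<-.035))
    st("post",inb&(Z>.12)&(J[...,0]<-.035))
    st("bar",inb&(Z>.072)&(Z<.088)&(J[...,0]>-.03)&(J[...,0]<.05)&(J[...,1]>.03))
    st("saddleN",inb&(Z>.03)&(Z<.066)&(J[...,1]<-.03)&(abs(J[...,0])<.06))
    st("saddleP",inb&(Z>.03)&(Z<.066)&(J[...,1]>.03)&(J[...,1]<.09)&(abs(J[...,0])<.06))
    st("stop",inb&(Z>.05)&(Z<.08)&(J[...,1]>.1)&(abs(J[...,0])<.05))
    st("pad",inb&(Z>.03)&(Z<.085)&(J[...,1]>.085)&(abs(J[...,0])<.03)&(F.sum(-1)<150))
    # blank ridge
    K=(abs(C[...,0]-.52)<.13)&(abs(C[...,1]+.285)<.13)&(Z>.052)&(Z<.075)
    P=C[K]; m,_,vt=None,None,None
    c=P[:,:2].mean(0); u,sv,vt=np.linalg.svd(P[:,:2]-c,full_matrices=False); d=vt[0]*np.sign(vt[0][1])
    t=(P[:,:2]-c)@d; q=(P[:,:2]-c)@vt[1]
    print(n,"blank c",c,"ang",np.degrees(np.arctan2(d[1],d[0])),"t",np.percentile(t,[0.3,99.7]),"mid",c+d*(np.percentile(t,[.3,99.7]).mean()),"zmax",np.percentile(P[:,2],99),"q",np.percentile(q,[1,99]))
    K=(abs(C[...,0]-.64)<.1)&(abs(C[...,1]-.35)<.1)&(Z>.03); P=C[K]; print("glue",np.median(P,0),np.percentile(P,98,axis=0),np.percentile(P,2,axis=0))
E
```

```text
O [0.53752472 0.04657088]
top knob 85 x [0.0544 0.0635 0.0757] y [0.059  0.0683 0.0796] z [0.0882 0.118  0.1249]
top knobtop 62 x [0.0549 0.0656 0.0758] y [0.06   0.0703 0.0803] z [0.1152 0.1197 0.1253]
top keepers 278 x [-0.0903 -0.06   -0.0369] y [0.0395 0.0808 0.0986] z [0.0898 0.0957 0.0996]
top post 27 x [-0.0702 -0.064  -0.0584] y [0.0627 0.0687 0.075 ] z [0.1229 0.1287 0.1343]
top bar 212 x [-0.028   0.0059  0.0476] y [0.0618 0.0705 0.1357] z [0.0725 0.0795 0.0857]
top saddleN 239 x [-0.0349  0.0066  0.0362] y [-0.0837 -0.0709 -0.0584] z [0.0326 0.0504 0.0614]
top saddleP 109 x [-0.0566 -0.0067  0.0365] y [0.0389 0.0587 0.0811] z [0.0306 0.0493 0.0642]
top stop 187 x [-0.0226  0.0005  0.0247] y [0.11   0.1299 0.1435] z [0.0527 0.066  0.0746]
top pad 21 x [-0.0099  0.0015  0.012 ] y [0.1097 0.1113 0.1142] z [0.0554 0.066  0.0739]
top blank c [ 0.51824173 -0.28408085] ang 168.2279184047226 t [-0.10024733  0.09821916] mid [ 0.51923449 -0.28428775] zmax 0.06963136865820031 q [-0.01779875  0.01866543]
glue [0.65394231 0.36196071 0.10147026] [0.68629879 0.39184094 0.15303322] [0.632
[... 453 characters left out ...]
0758 0.0887] z [0.0724 0.0786 0.0808]
scene saddleN 314 x [-0.0322 -0.0099  0.0343] y [-0.0821 -0.0632 -0.0548] z [0.0305 0.0442 0.0577]
scene saddleP 390 x [-0.0532 -0.0124  0.0341] y [0.0473 0.0786 0.0882] z [0.0308 0.0439 0.0646]
scene stop 391 x [-0.0456  0.0023  0.0243] y [0.1003 0.1356 0.1467] z [0.051  0.0635 0.0724]
scene pad 23 x [-0.004   0.0066  0.0106] y [0.1132 0.1159 0.1183] z [0.0547 0.0635 0.0692]
scene blank c [ 0.52475992 -0.27707504] ang 168.30204444822772 t [-0.09397746  0.10417466] mid [ 0.51976722 -0.27604129] zmax 0.06447874241432408 q [-0.01653288  0.01220329]
glue [0.67713556 0.38242428 0.0937336 ] [0.69068986 0.40515459 0.14999709] [0.65142996 0.35233918 0.03229938]
```

```bash
cat >> h.py <<'E'
def to_tool(pw, az_y, o=None):
    """tool-frame row for a target TCP (m) with tool straight down, jaw azimuth az_y"""
    from scipy.spatial.transform import Rotation as Ro
    o=o or get_obs(); T=np.array(o["tool_rot"]); d=T.T@(np.array(pw)-o["ee_pos"])*1000
    a=np.deg2rad(az_y); y=np.array([np.cos(a),np.sin(a),0]); z=np.array([0,0,-1.]); x=np.cross(y,z)
    w=np.degrees(Ro.from_matrix(T.T@np.stack([x,y,z],1)).as_rotvec())
    return np.round(np.r_[d,w],1).tolist()
def now():
    o=get_obs(); T=o["tool_rot"]; print("t",round(o["time"],2),"tcp",np.round(o["ee_pos"],4),"jig",np.round(w2j(o["ee_pos"]),4),"az_y",round(float(np.degrees(np.arctan2(T[1,1],T[0,1]))),2),"tilt",np.round(T[:,2],4),"F",np.round(o["force"],1),"w",round(o["grip_width"],4),"j",np.round(o["joint_pos"],1))
E
python3 - <<'E'
from h import *
now(); k=j2w(.065,.070); print(k)
print(to_tool([*k,.23],-99.35)); print(to_tool([*k,.15],-99.35))
E
```

```text
t 2.0 tcp [ 0.2231 -0.4753  0.2313] jig [-0.2255 -0.566 ] az_y -64.86 tilt [ 0.e+00 -1.e-04 -1.e+00] F [ 0.   0.7 -0.5] w 0.0857 j [-73.2  19.6  87.3   0.   73.1  -8.4]
[0.6130337  0.10508066]
[599.6, -359.7, 1.3, 0.0, -0.0, 34.5]
[599.6, -359.7, 81.3, 0.0, -0.0, 34.5]
```

Request:
servo_tool(moves=[[50,-30,0,0,0,3,1],[100,-60,0,0,0,6,1],[150,-90,0,0,0,9,1],[200,-120,0,0,0,12,1],[250,-150,0,0,0,15,1],[300,-180,0,0,0,18,1],[350,-210,0,0,0,21,1],[400,-240,0,0,0,24,1],[450,-270,0,0,0,27,1],[500,-300,0,0,0,30,1],[550,-330,0,0,0,33,1],[580,-348,0,0,0,34.5,1],[599.6,-359.7,20,0,0,34.5,1],[599.6,-359.7,60,0,0,34.5,1],[599.6,-359.7,81,0,0,34.5,1],[599.6,-359.7,81,0,0,34.5,1]])

```text
time: 4.0
ee_pos: [0.612, 0.1051, 0.1484]
tool_rot: [[0.987, -0.163, -0.004], [-0.163, -0.987, -0.0], [-0.004, 0.001, -1.0]]
force: [-0.7, -0.3, 0.4]
grip_width: 0.0853
```

Run:
```python
from h import *
now(); s=snapshot("wrist"); cv2.imwrite("pics/w1.png",s["frame"])
k=j2w(.065,.070); print(to_tool([*k,.0845],-99.35)); print(s["extrinsics"])
```

```text
t 4.0 tcp [0.612  0.1051 0.1484] jig [0.064  0.0698] az_y -99.35 tilt [-4.1e-03 -3.0e-04 -1.0e+00] F [-0.7 -0.3  0.4] w 0.0853 j [  2.7  33.7  77.7  -0.   68.8 102. ]
[0.1, -0.1, 65.6, 0.0, 0.1, -0.0]
[[-0.16288912  0.94290719  0.29050503  0.68538745]
 [-0.98664244 -0.15625289 -0.04606235  0.09283508]
 [ 0.00195973 -0.29412765  0.95576414  0.29064274]
 [ 0.          0.          0.          1.        ]]
```

View pics/w1.png

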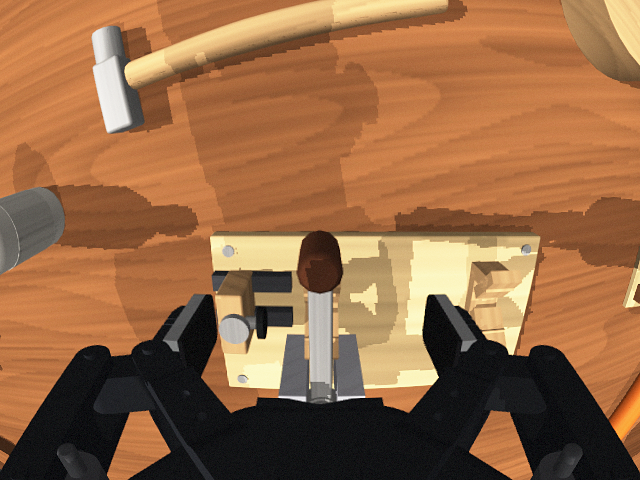

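The wrist view has the knob at (320,262), centred between the fingers. I'll go down and grip it.

Request:
servo_tool(moves=[[0,0,25,0,0,0,1],[0,0,50,0,0,0,1],[0,0,64,0,0,0,1],[0,0,64,0,0,0,0.2],[0,0,64,0,0,0,-1],[0,0,64,0,0,0,-1],[0,0,64,0,0,0,-1],[0,0,64,0,0,0,-1]], grip_force=60)

```text
time: 5.05
ee_pos: [0.6137, 0.105, 0.087]
tool_rot: [[0.987, -0.163, 0.002], [-0.163, -0.987, -0.0], [0.002, -0.0, -1.0]]
force: [1.8, -0.4, 1.9]
grip_width: 0.0224
```

Run:
```python
from h import *
now()
```

```text
t 5.05 tcp [0.6137 0.105  0.087 ] jig [0.0657 0.0701] az_y -99.36 tilt [ 1.9e-03 -1.0e-04 -1.0e+00] F [ 1.8 -0.4  1.9] w 0.0224 j [  2.7  37.4  81.5  -0.   61.  102. ]
```

Request:
servo_tool(moves=[[0,0,-3,0,0,0,-1],[0,0,-6,0,0,0,-1],[0,0,-10,0,0,0,-1],[0,0,-14,0,0,0,-1],[0,0,-18,0,0,0,-1],[0,0,-23,0,0,0,-1],[0,0,-28,0,0,0,-1],[0,0,-33,0,0,0,-1],[0,0,-37,0,0,0,-1],[0,0,-37,0,0,0,-1],[0,0,-37,0,0,0,-1]])

```text
time: 6.42
ee_pos: [0.6125, 0.1051, 0.1228]
tool_rot: [[0.987, -0.163, -0.001], [-0.163, -0.987, -0.0], [-0.001, 0.0, -1.0]]
force: [-3.0, 0.3, -11.9]
grip_width: 0.0221
```

Run:
```python
from h import *
now()
s=snapshot("scene"); cv2.imwrite("pics/s2.png",cv2.resize(s["frame"][180:340,280:480],None,fx=4,fy=4))
o=get_obs(); P=j2w(-.065,.070)
o2=dict(o); o2["ee_pos"]=np.array([*j2w(.065,.070),0]); 
a=np.deg2rad(-99.35); y=np.array([np.cos(a),np.sin(a),0]); z=np.array([0,0,-1.]); o2["tool_rot"]=np.stack([np.cross(y,z),y,z],1)
for th in range(6,97,6):
    t=np.deg2rad(th); k=j2w(-.065+.13*np.cos(t),.07+.13*np.sin(t)); print(th,to_tool([*k,0],-99.35+th,o2))
```

```text
t 6.42 tcp [0.6125 0.1051 0.1228] jig [0.0644 0.07  ] az_y -99.35 tilt [-1.5e-03 -1.0e-04 -1.0e+00] F [ -3.    0.3 -11.9] w 0.0221 j [  2.7  35.2  79.5  -0.   65.5 102. ]
6 [-0.7, -13.6, 0.0, 0.0, 0.0, -6.0]
12 [-2.8, -27.0, 0.0, 0.0, 0.0, -12.0]
18 [-6.4, -40.2, 0.0, 0.0, 0.0, -18.0]
24 [-11.2, -52.9, 0.0, 0.0, 0.0, -24.0]
30 [-17.4, -65.0, 0.0, 0.0, 0.0, -30.0]
36 [-24.8, -76.4, 0.0, 0.0, 0.0, -36.0]
42 [-33.4, -87.0, 0.0, 0.0, 0.0, -42.0]
48 [-43.0, -96.6, 0.0, 0.0, 0.0, -48.0]
54 [-53.6, -105.2, 0.0, 0.0, 0.0, -54.0]
60 [-65.0, -112.6, 0.0, 0.0, 0.0, -60.0]
66 [-77.1, -118.8, 0.0, 0.0, 0.0, -66.0]
72 [-89.8, -123.6, 0.0, 0.0, 0.0, -72.0]
78 [-103.0, -127.2, 0.0, 0.0, 0.0, -78.0]
84 [-116.4, -129.3, 0.0, 0.0, 0.0, -84.0]
90 [-130.0, -130.0, 0.0, 0.0, 0.0, -90.0]
96 [-143.6, -129.3, 0.0, -0.0, -0.0, -96.0]
```

View pics/s2.png

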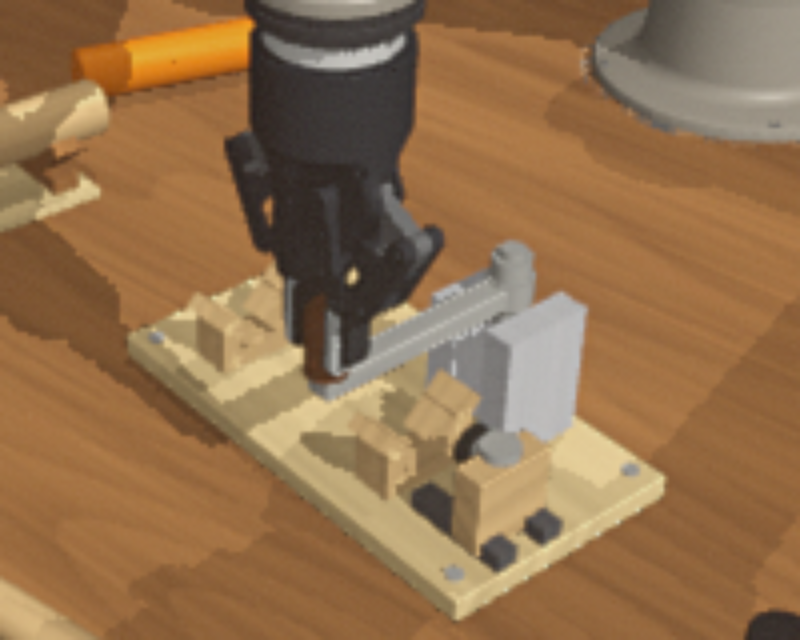

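The bar is up: force is about 12 N, so lift is about 35 mm, and the picture shows it above the keepers. I'll turn it aside.

Request:
servo_tool(moves=[[-0.2,-6.8,0,0,0,-3,-1],[-1.5,-20.3,0,0,0,-9,-1],[-4.5,-33.5,0,0,0,-15,-1],[-8.6,-46.6,0,0,0,-21,-1],[-14.2,-59,0,0,0,-27,-1],[-21,-70.8,0,0,0,-33,-1],[-29,-81.8,0,0,0,-39,-1],[-38,-92,0,0,0,-45,-1],[-48.2,-101,0,0,0,-51,-1],[-59.2,-109,0,0,0,-57,-1],[-71,-115.8,0,0,0,-63,-1],[-83.4,-121.4,0,0,0,-69,-1],[-96.4,-125.6,0,0,0,-75,-1],[-109.7,-128.4,0,0,0,-81,-1],[-123.2,-129.8,0,0,0,-87,-1],[-127.7,-130,0,0,0,-89,-1],[-127.7,-130,0,0,0,-89,-1]])

```text
time: 8.6
ee_pos: [0.5071, 0.2537, 0.123]
tool_rot: [[0.18, 0.984, -0.002], [0.984, -0.18, -0.001], [-0.001, -0.002, -1.0]]
force: [-4.4, -3.2, -11.5]
grip_width: 0.0222
```

Run:
```python
from h import *
now()
```

```text
t 8.6 tcp [0.5071 0.2537 0.123 ] jig [-0.0636  0.1994] az_y -10.4 tilt [-2.4e-03 -7.0e-04 -1.0e+00] F [ -4.4  -3.2 -11.5] w 0.0222 j [18.8 30.  89.   0.  61.1 29.2]
```

Request:
servo_tool(moves=[[0,0,2,0,0,0,-1],[0,0,4,0,0,0,-1],[0,0,5,0,0,0,-1],[0,0,6,0,0,0,-1],[0,0,6,0,0,0,-1]])

```text
time: 9.22
ee_pos: [0.5082, 0.2544, 0.1185]
tool_rot: [[0.181, 0.984, 0.0], [0.984, -0.181, 0.001], [0.001, 0.0, -1.0]]
force: [-6.6, -1.1, -1.3]
grip_width: 0.0223
```

Request:
servo_tool(moves=[[0,0,0,0,0,0,0],[0,0,0,0,0,0,1],[0,0,0,0,0,0,1],[0,0,-30,0,0,0,1],[0,0,-80,0,0,0,1],[0,0,-100,0,0,0,1]])

```text
time: 9.98
ee_pos: [0.5096, 0.2546, 0.2207]
tool_rot: [[0.18, 0.984, 0.006], [0.984, -0.18, 0.002], [0.003, 0.005, -1.0]]
force: [0.5, -0.3, -0.4]
grip_width: 0.0856
```

Run:
```python
from h import *
now(); s=snapshot("scene"); cv2.imwrite("pics/s3.png",cv2.resize(s["frame"][160:400,250:510],None,fx=3,fy=2.5))
s=snapshot("top"); C=cloud(s); K=(abs(C[...,0]-.52)<.13)&(abs(C[...,1]+.285)<.13)&(C[...,2]>.052)&(C[...,2]<.075); print(C[K].mean(0),K.sum())
for z in (.2,.12,.0265): print(to_tool([.519,-.284,z],-101.8))
```

```text
t 9.97 tcp [0.5096 0.2546 0.2207] jig [-0.0613  0.2007] az_y -10.35 tilt [ 0.0056  0.0017 -1.    ] F [ 0.5 -0.3 -0.4] w 0.0856 j [18.8 24.6 81.4 -0.  73.7 29.2]
[ 0.51899702 -0.28431611  0.06070225] 974
[-528.2, 105.8, 19.3, 0.1, -0.4, 91.4]
[-528.5, 105.3, 99.3, 0.1, -0.4, 91.4]
[-528.8, 104.8, 192.8, 0.1, -0.4, 91.4]
```

View pics/s3.png

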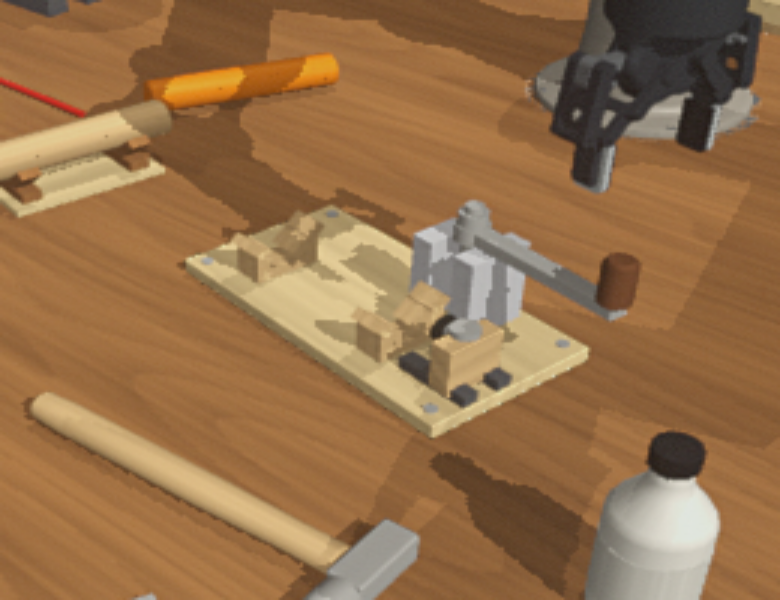

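The bar stays aside, with the knob at crop (618,280). Moving to the blank.

Request:
servo_tool(moves=[[-40,8,0,0,0,7,1],[-90,18,0,0,0,16,1],[-140,28,0,0,0,25,1],[-190,38,0,0,0,34,1],[-240,48,0,0,0,43,1],[-290,58,0,0,0,52,1],[-340,68,0,0,0,61,1],[-390,78,0,0,0,70,1],[-440,88,0,0,0,79,1],[-490,98,20,0,0,86,1],[-528,105.5,60,0,0,91.4,1],[-528,105.5,95,0,0,91.4,1],[-528,105.5,95,0,0,91.4,1],[-528,105.5,95,0,0,91.4,1]])

```text
time: 11.82
ee_pos: [0.5176, -0.2842, 0.1231]
tool_rot: [[0.979, -0.203, 0.001], [-0.203, -0.979, -0.001], [0.001, 0.001, -1.0]]
force: [0.7, -0.9, 0.4]
grip_width: 0.0856
```

Run:
```python
from h import *
now(); s=snapshot("wrist"); cv2.imwrite("pics/w4.png",s["frame"])
for z in (.0265,): print(to_tool([.519,-.284,z],-101.8))
```

```text
t 11.82 tcp [ 0.5176 -0.2842  0.1231] jig [ 0.034  -0.3296] az_y -101.72 tilt [ 8.e-04 -7.e-04 -1.e+00] F [ 0.7 -0.9  0.4] w 0.0856 j [-36.2  32.1  85.2  -0.   62.7  65.5]
[0.8, -0.5, 97.3, 0.1, -0.1, 0.1]
```

View pics/w4.png

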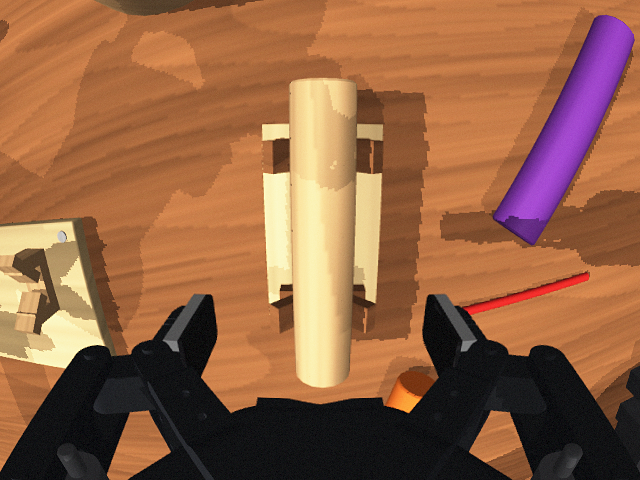

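Request:
servo_tool(moves=[[0.8,0,40,0,0,0,1],[0.8,0,75,0,0,0,1],[0.8,0,96.5,0,0,0,1],[0.8,0,96.5,0,0,0,0.3],[0.8,0,96.5,0,0,0,-1],[0.8,0,96.5,0,0,0,-1],[0.8,0,96.5,0,0,0,-1]], grip_force=40)

```text
time: 12.75
ee_pos: [0.5189, -0.2865, 0.0283]
tool_rot: [[0.979, -0.204, 0.004], [-0.204, -0.979, -0.004], [0.004, 0.004, -1.0]]
force: [-1.9, -4.1, 4.5]
grip_width: 0.0388
```

Run:
```python
from h import *
now()
```

```text
t 12.75 tcp [ 0.5189 -0.2865  0.0283] jig [ 0.0357 -0.3317] az_y -101.75 tilt [ 0.0035 -0.0045 -1.    ] F [-1.9 -4.1  4.5] w 0.0388 j [-36.3  39.1  89.7  -0.1  50.9  65.6]
```

Request:
servo_tool(moves=[[0,0,-10,0,0,0,-1],[0,0,-40,0,0,0,-1],[0,0,-90,0,0,0,-1],[0,0,-140,0,0,0,-1],[0,0,-160,0,0,0,-1],[0,0,-160,0,0,0,-1]])

```text
time: 13.5
ee_pos: [0.5185, -0.2845, 0.1882]
tool_rot: [[0.979, -0.203, 0.004], [-0.203, -0.979, -0.002], [0.004, 0.001, -1.0]]
force: [0.8, 0.7, -3.0]
grip_width: 0.0388
```

Run:
```python
from h import *
now(); k=j2w(0,-.024); print(k,to_tool([*k,.19],-9.35),to_tool([*k,.08],-9.35))
```

```text
t 13.5 tcp [ 0.5185 -0.2845  0.1882] jig [ 0.035  -0.3297] az_y -101.74 tilt [ 0.0036 -0.0023 -1.    ] F [ 0.8  0.7 -3. ] w 0.0388 j [-36.2  28.4  80.4   0.   70.9  65.6]
[0.53362556 0.02288973] [-47.8, -304.0, -2.4, 0.3, -0.1, -92.4] [-48.2, -304.2, 107.6, 0.3, -0.1, -92.4]
```

Request:
servo_tool(moves=[[-3,-20,0,0,0,-6,-1],[-7,-48,0,0,0,-15,-1],[-11,-76,0,0,0,-24,-1],[-15,-104,0,0,0,-33,-1],[-20,-132,0,0,0,-42,-1],[-25,-160,0,0,0,-51,-1],[-30,-190,0,0,0,-60,-1],[-35,-220,0,0,0,-69,-1],[-40,-250,0,0,0,-78,-1],[-44,-280,0,0,0,-86,-1],[-47.8,-304,0,0,0,-92.4,-1],[-47.8,-304,40,0,0,-92.4,-1],[-47.8,-304,80,0,0,-92.4,-1],[-47.8,-304,100,0,0,-92.4,-1],[-47.8,-304,100,0,0,-92.4,-1],[-47.8,-304,100,0,0,-92.4,-1]])

```text
time: 15.5
ee_pos: [0.5332, 0.023, 0.0861]
tool_rot: [[0.163, 0.987, 0.0], [0.987, -0.163, -0.0], [0.0, 0.0, -1.0]]
force: [-0.1, -0.3, -2.3]
grip_width: 0.0388
```

Run:
```python
from h import *
now(); k=j2w(0,-.024); print(to_tool([*k,.043],-9.35))
s=snapshot("top"); C=cloud(s); cv2.imwrite("pics/t5.png",cv2.resize(s["frame"][170:300,190:360],None,fx=4.5,fy=4.5))
cc=snapshot("scene"); cv2.imwrite("pics/s5.png",cv2.resize(cc["frame"][160:360,250:480],None,fx=3,fy=3))
s=snapshot("wrist"); cv2.imwrite("pics/w5.png",s["frame"])
J=w2j(C); K=(abs(J[...,0])<.03)&(abs(J[...,1]+.02)<.13)&(C[...,2]>.095)&(C[...,2]<.125)
P=np.c_[J[K],C[K][:,2]]; print(len(P), np.percentile(P,[1,50,99],axis=0))
for lo in (.08,-.12):
    for w in (.03,):
        q=P[(P[:,1]>lo-.03)&(P[:,1]<lo+.03)]; print(lo,len(q),q.mean(0) if len(q) else "")
```

```text
t 15.5 tcp [0.5332 0.023  0.0861] jig [-0.0005 -0.024 ] az_y -9.36 tilt [ 3.e-04 -0.e+00 -1.e+00] F [-0.1 -0.3 -2.3] w 0.0388 j [-5.8 29.7 96.8  0.  53.5  3.6]
[-0.0, 0.5, 43.1, 0.0, -0.0, -0.0]
298 [[-0.0177753  -0.12506852  0.10047083]
 [-0.0029072  -0.09818044  0.11777672]
 [ 0.02085845  0.05043384  0.12474828]]
0.08 4 [-0.01761783  0.05407494  0.10437013]
-0.12 195 [ 0.00091538 -0.10787199  0.11706059]
```

View pics/t5.png

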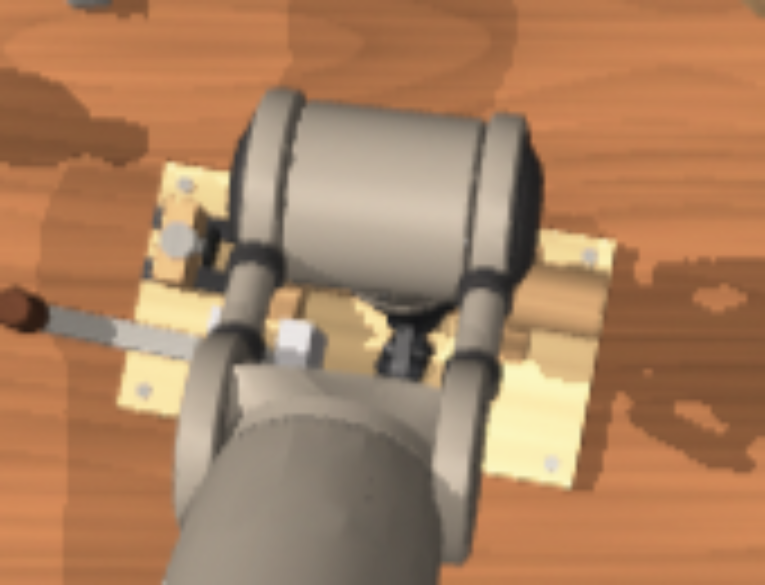

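View pics/w5.png

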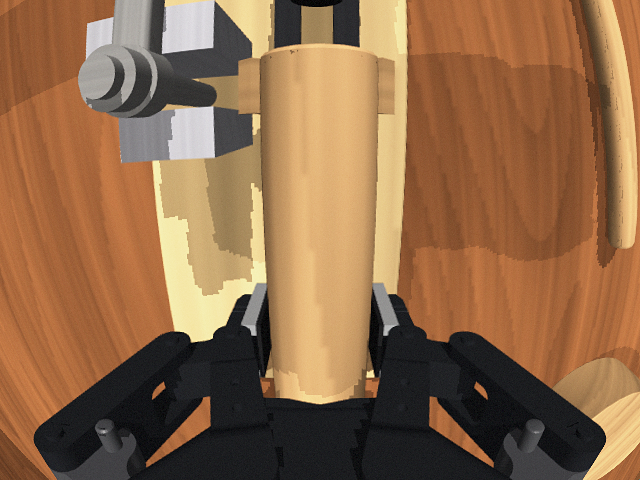

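View pics/s5.png

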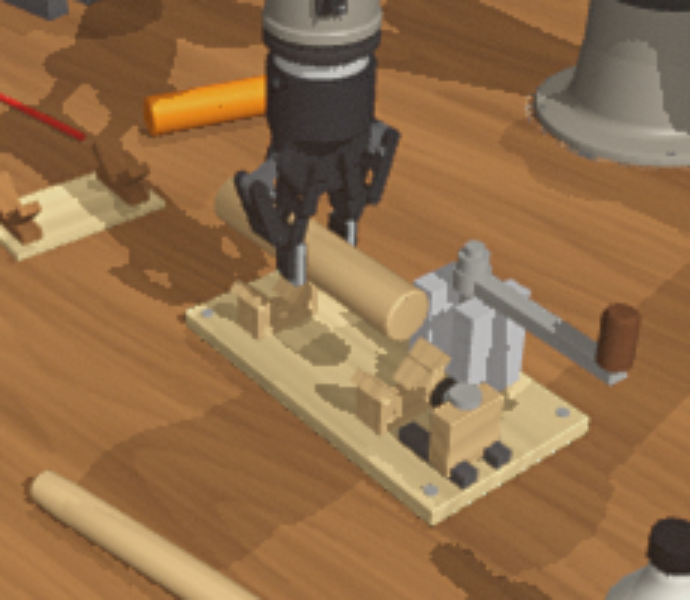

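The blank lines up over both saddles; in the wrist view its far end is at (320,48), above the far saddle and short of the pad. Lowering it.

Request:
servo_tool(moves=[[0,0.5,15,0,0,0,-1],[0,0.5,28,0,0,0,-1],[0,0.5,35,0,0,0,-1],[0,0.5,38,0,0,0,-1],[0,0.5,40,0,0,0,-1],[0,0.5,41.5,0,0,0,-1],[0,0.5,41.5,0,0,0,-1]])

```text
time: 16.52
ee_pos: [0.5334, 0.0229, 0.0449]
tool_rot: [[0.163, 0.987, 0.0], [0.987, -0.163, -0.0], [-0.0, 0.0, -1.0]]
force: [-3.2, -0.1, 4.5]
grip_width: 0.0391
```

Run:
```python
from h import *
now()
```

```text
t 16.52 tcp [0.5334 0.0229 0.0449] jig [-0.0002 -0.024 ] az_y -9.35 tilt [ 2.e-04 -1.e-04 -1.e+00] F [-3.2 -0.1  4.5] w 0.0391 j [-5.8 33.2 98.8 -0.  48.1  3.6]
```

Request:
servo_tool(moves=[[0,-1,0,0,0,0,-1],[0,-1.5,0.5,0,0,0,-1],[0,-1.5,1,0,0,0,-1],[0,-1.5,1,0,0,0,-1]])

```text
time: 17.02
ee_pos: [0.5321, 0.0231, 0.0432]
tool_rot: [[0.163, 0.987, 0.0], [0.987, -0.163, -0.0], [-0.0, 0.0, -1.0]]
force: [0.1, 0.3, -1.3]
grip_width: 0.0386
```

Run:
```python
from h import *
now()
cc=snapshot("scene"); cv2.imwrite("pics/s6.png",cv2.resize(cc["frame"][200:340,300:460],None,fx=4.5,fy=4.5))
s=snapshot("wrist"); cv2.imwrite("pics/w6.png",s["frame"])
```

```text
t 17.02 tcp [0.5321 0.0231 0.0432] jig [-0.0016 -0.024 ] az_y -9.37 tilt [ 2.e-04 -1.e-04 -1.e+00] F [ 0.1  0.3 -1.3] w 0.0386 j [-5.8 33.2 99.  -0.  47.7  3.6]
```

View pics/s6.png

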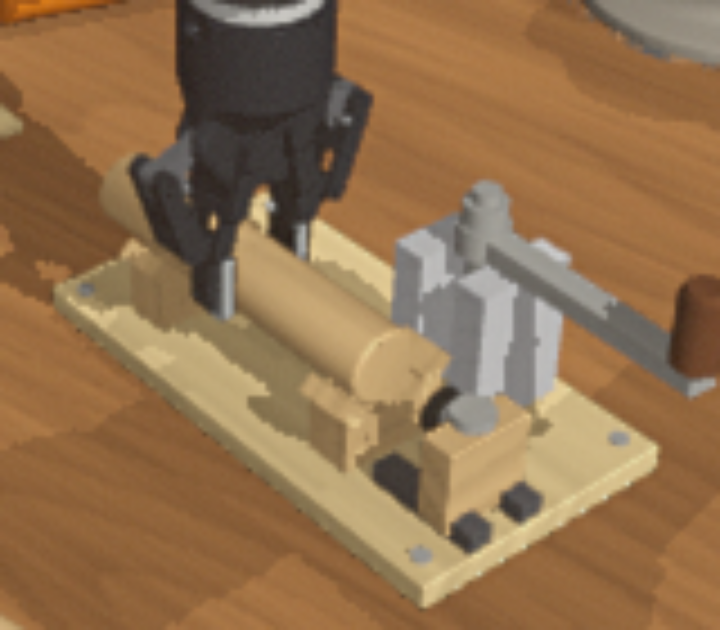

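View pics/w6.png

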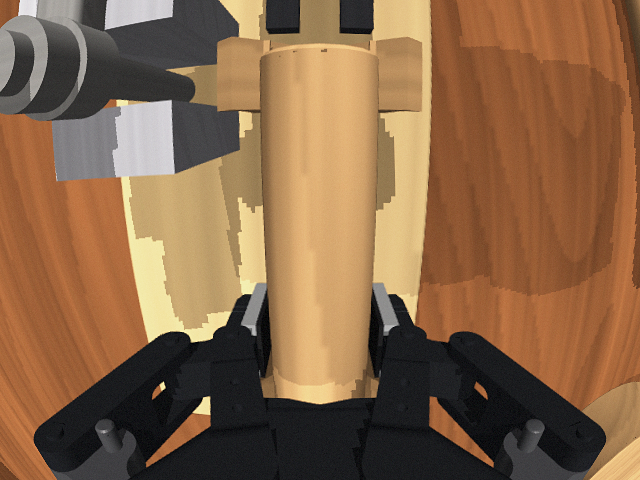

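Request:
servo_tool(moves=[[0,0,0.5,0,0,0,-1],[0,0,1,0,0,0,-1],[0,0,1,0,0,0,-1]])

```text
time: 17.5
ee_pos: [0.5321, 0.0231, 0.0427]
tool_rot: [[0.163, 0.987, 0.0], [0.987, -0.163, -0.0], [0.0, 0.0, -1.0]]
force: [-1.5, 0.3, 4.8]
grip_width: 0.0388
```

Run:
```python
from h import *
now()
```

```text
t 17.5 tcp [0.5321 0.0231 0.0427] jig [-0.0016 -0.024 ] az_y -9.37 tilt [ 5.e-04 -1.e-04 -1.e+00] F [-1.5  0.3  4.8] w 0.0388 j [-5.8 33.3 99.1 -0.  47.6  3.6]
```

Request:
servo_tool(moves=[[0,-0.4,-0.4,0,0,0,-1],[2,-0.4,-0.4,0,0,0,-1],[4,-0.4,-0.4,0,0,0,-1],[6,-0.4,-0.4,0,0,0,-1],[8,-0.4,-0.4,0,0,0,-1],[10,-0.4,-0.4,0,0,0,-1],[12,-0.4,-0.4,0,0,0,-1],[12,-0.4,-0.4,0,0,0,-1]])

```text
time: 18.5
ee_pos: [0.5338, 0.0347, 0.0426]
tool_rot: [[0.163, 0.987, 0.0], [0.987, -0.163, -0.001], [-0.0, 0.001, -1.0]]
force: [1.1, -4.5, 0.4]
grip_width: 0.0388
```

Run:
```python
from h import *
now()
```

```text
t 18.5 tcp [0.5338 0.0347 0.0426] jig [-0.0017 -0.0123] az_y -9.37 tilt [ 5.e-04 -6.e-04 -1.e+00] F [ 1.1 -4.5  0.4] w 0.0388 j [-4.5 33.4 98.7 -0.  47.8  4.9]
```

Request:
servo_tool(moves=[[2,0,0,0,0,0,-1],[4,0,0,0,0,0,-1],[6,0,0,0,0,0,-1],[8,0,0,0,0,0,-1],[10,0,0,0,0,0,-1],[12,0,0,0,0,0,-1],[13,0,0,0,0,0,-1],[13,0,0,0,0,0,-1]])

```text
time: 19.5
ee_pos: [0.536, 0.0481, 0.0428]
tool_rot: [[0.163, 0.987, 0.001], [0.987, -0.163, 0.0], [0.0, 0.001, -1.0]]
force: [4.0, -3.7, 0.1]
grip_width: 0.0387
```

Run:
```python
from h import *
now()
cc=snapshot("scene"); cv2.imwrite("pics/s7.png",cv2.resize(cc["frame"][240:330,340:450],None,fx=7,fy=6.5))
```

```text
t 19.5 tcp [0.536  0.0481 0.0428] jig [-0.0018  0.0012] az_y -9.35 tilt [ 8.e-04  1.e-04 -1.e+00] F [ 4.  -3.7  0.1] w 0.0387 j [-3.  33.7 98.2  0.  48.1  6.3]
```

View pics/s7.png

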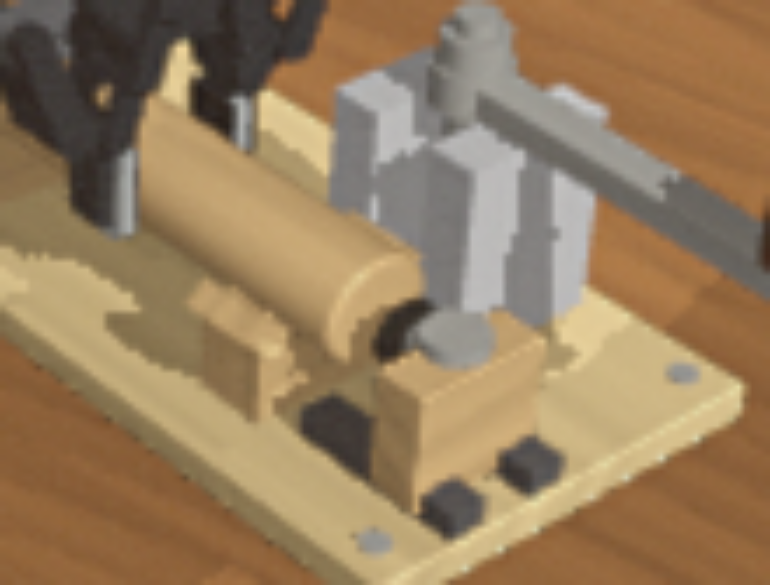

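The blank's end face, at crop (385,300), is still a few mm short of the dark pad at crop (405,325). Carrying on in small steps.

Request:
servo_tool(moves=[[1,0.3,0,0,0,0,-1],[2,0.4,0,0,0,0,-1],[3,0.4,0,0,0,0,-1],[4,0.4,0,0,0,0,-1],[5,0.4,0,0,0,0,-1],[6,0.4,0,0,0,0,-1],[6,0.4,0,0,0,0,-1]])

```text
time: 20.42
ee_pos: [0.5369, 0.0536, 0.0427]
tool_rot: [[0.163, 0.987, -0.0], [0.987, -0.163, -0.0], [-0.0, -0.0, -1.0]]
force: [2.3, -4.6, 1.5]
grip_width: 0.0388
```

Request:
servo_tool(moves=[[1,0,0,0,0,0,-1],[2,0,0,0,0,0,-1],[2,0,0,0,0,0,-1]])

```text
time: 20.8
ee_pos: [0.5373, 0.0556, 0.0427]
tool_rot: [[0.163, 0.987, -0.0], [0.987, -0.163, -0.0], [-0.0, -0.0, -1.0]]
force: [1.4, -3.1, 0.6]
grip_width: 0.0387
```

Run:
```python
from h import *
now()
cc=snapshot("scene"); cv2.imwrite("pics/s8.png",cv2.resize(cc["frame"][240:330,340:450],None,fx=7,fy=6.5))
```

```text
t 20.8 tcp [0.5373 0.0556 0.0427] jig [-0.0017  0.0089] az_y -9.36 tilt [-2.e-04 -2.e-04 -1.e+00] F [ 1.4 -3.1  0.6] w 0.0387 j [-2.2 33.9 97.8 -0.  48.4  7.2]
```

View pics/s8.png

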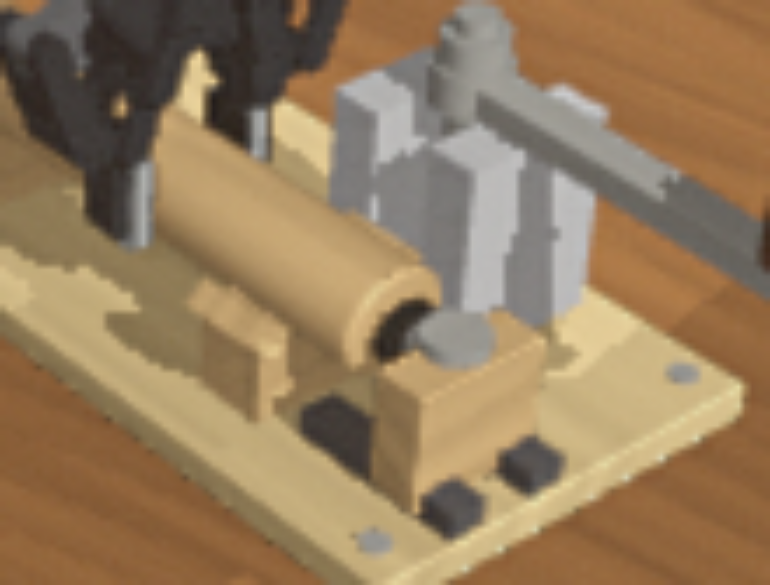

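Now close to the pad, with the force still at friction level. Advancing in sub-mm steps.

Request:
servo_tool(moves=[[0.7,0,0,0,0,0,-1],[1.4,0,0,0,0,0,-1],[2,0,0,0,0,0,-1],[2,0,0,0,0,0,-1]])

```text
time: 21.35
ee_pos: [0.5376, 0.0575, 0.0427]
tool_rot: [[0.163, 0.987, -0.0], [0.987, -0.163, -0.0], [-0.0, -0.0, -1.0]]
force: [2.3, -5.0, 0.6]
grip_width: 0.0392
```

Request:
servo_tool(moves=[[0.7,0,0,0,0,0,-1],[1.4,0,0,0,0,0,-1],[2,0,0,0,0,0,-1],[2,0,0,0,0,0,-1]])

```text
time: 21.85
ee_pos: [0.5379, 0.0595, 0.0427]
tool_rot: [[0.163, 0.987, -0.0], [0.987, -0.163, -0.0], [-0.0, -0.0, -1.0]]
force: [2.3, -4.9, 0.3]
grip_width: 0.0386
```

Request:
servo_tool(moves=[[0.7,0,0,0,0,0,-1],[1.2,0,0,0,0,0,-1],[1.2,0,0,0,0,0,-1]])

```text
time: 22.22
ee_pos: [0.5381, 0.0606, 0.0427]
tool_rot: [[0.163, 0.987, -0.0], [0.987, -0.163, -0.0], [-0.0, -0.0, -1.0]]
force: [1.8, -5.5, -0.1]
grip_width: 0.0386
```

Request:
servo_tool(moves=[[0.5,0,0,0,0,0,-1],[1,0,0,0,0,0,-1],[1,0,0,0,0,0,-1]])

```text
time: 22.6
ee_pos: [0.5383, 0.0616, 0.0427]
tool_rot: [[0.163, 0.987, -0.0], [0.987, -0.163, -0.0], [-0.0, -0.0, -1.0]]
force: [2.7, -5.0, 0.3]
grip_width: 0.0391
```

Request:
servo_tool(moves=[[0.5,0,0,0,0,0,-1],[1,0,0,0,0,0,-1],[1,0,0,0,0,0,-1]])

```text
time: 22.98
ee_pos: [0.5384, 0.0626, 0.0427]
tool_rot: [[0.163, 0.987, -0.0], [0.987, -0.163, -0.0], [-0.0, -0.0, -1.0]]
force: [2.2, -5.2, 0.3]
grip_width: 0.0387
```

Run:
```python
from h import *
now()
cc=snapshot("scene"); cv2.imwrite("pics/s9.png",cv2.resize(cc["frame"][240:330,340:450],None,fx=7,fy=6.5))
```

```text
t 22.98 tcp [0.5384 0.0626 0.0427] jig [-0.0017  0.016 ] az_y -9.36 tilt [-2.e-04 -3.e-04 -1.e+00] F [ 2.2 -5.2  0.3] w 0.0387 j [-1.5 34.  97.5 -0.  48.5  7.9]
```

View pics/s9.png

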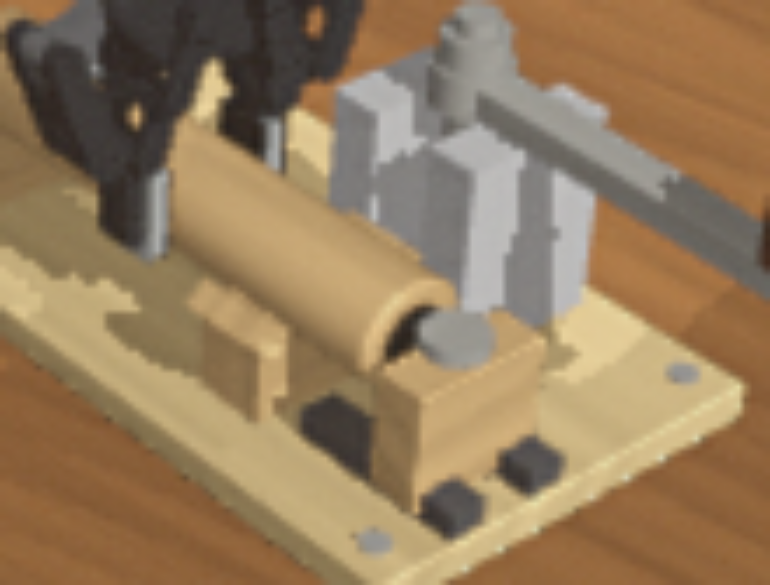

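Request:
servo_tool(moves=[[0.5,0,0,0,0,0,-1],[1,0,0,0,0,0,-1],[1,0,0,0,0,0,-1]])

```text
time: 23.4
ee_pos: [0.5386, 0.0636, 0.0427]
tool_rot: [[0.163, 0.987, -0.0], [0.987, -0.163, -0.0], [-0.0, -0.0, -1.0]]
force: [2.3, -5.0, 1.5]
grip_width: 0.0388
```

Request:
servo_tool(moves=[[0.5,0,0,0,0,0,-1],[1,0,0,0,0,0,-1],[1,0,0,0,0,0,-1]])

```text
time: 23.78
ee_pos: [0.5387, 0.0645, 0.0427]
tool_rot: [[0.163, 0.987, -0.0], [0.987, -0.163, -0.0], [-0.0, -0.0, -1.0]]
force: [2.6, -5.2, 0.1]
grip_width: 0.0387
```

Request:
servo_tool(moves=[[0.5,0,0,0,0,0,-1],[1,0,0,0,0,0,-1],[1,0,0,0,0,0,-1]])

```text
time: 24.15
ee_pos: [0.5388, 0.0651, 0.0427]
tool_rot: [[0.163, 0.987, -0.0], [0.987, -0.163, -0.001], [-0.001, -0.0, -1.0]]
force: [2.4, -6.7, 0.6]
grip_width: 0.0389
```

Request:
servo_tool(moves=[[0.5,0,0,0,0,0,-1],[0.5,0,0,0,0,0,-1]])

```text
time: 24.4
ee_pos: [0.5388, 0.0653, 0.0426]
tool_rot: [[0.163, 0.987, -0.001], [0.987, -0.163, -0.001], [-0.001, -0.0, -1.0]]
force: [1.6, -8.5, 1.1]
grip_width: 0.0385
```

Request:
servo_tool(moves=[[0.5,0,0,0,0,0,-1],[0.5,0,0,0,0,0,-1]])

```text
time: 24.65
ee_pos: [0.5389, 0.0656, 0.0427]
tool_rot: [[0.163, 0.987, -0.001], [0.987, -0.163, -0.002], [-0.002, -0.0, -1.0]]
force: [1.2, -10.4, 0.9]
grip_width: 0.0385
```

Run:
```python
from h import *
now()
cc=snapshot("scene"); cv2.imwrite("pics/s10.png",cv2.resize(cc["frame"][240:330,340:450],None,fx=7,fy=6.5))
```

```text
t 24.65 tcp [0.5389 0.0656 0.0427] jig [-0.0017  0.019 ] az_y -9.35 tilt [-7.0e-04 -1.7e-03 -1.0e+00] F [  1.2 -10.4   0.9] w 0.0385 j [-1.1 34.1 97.3 -0.1 48.6  8.3]
```

View pics/s10.png

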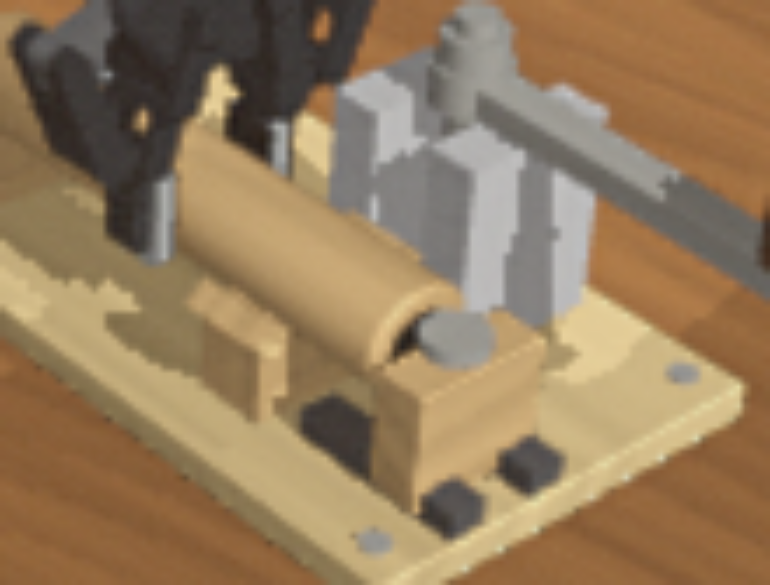

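Force has climbed from the 5 N of friction to 10.4 N while the tip has almost stopped, so the pad is at its rigid end with the middle at y ≈ 19 mm, inside the given range. I'll ease off and release.

Request:
servo_tool(moves=[[-0.6,0,0,0,0,0,-1],[-0.6,0,0,0,0,0,-1]])

```text
time: 24.95
ee_pos: [0.5389, 0.0655, 0.0427]
tool_rot: [[0.163, 0.987, -0.0], [0.987, -0.163, -0.001], [-0.001, -0.0, -1.0]]
force: [1.7, -6.5, 1.0]
grip_width: 0.0385
```

Request:
servo_tool(moves=[[0,0,0,0,0,0,0.1],[0,0,0,0,0,0,0.4],[0,0,0,0,0,0,0.4],[0,0,-10,0,0,0,0.4],[0,0,-30,0,0,0,0.4],[0,0,-80,0,0,0,0.5],[0,0,-130,0,0,0,1],[0,0,-160,0,0,0,1],[0,0,-160,0,0,0,1]])

```text
time: 26.08
ee_pos: [0.5404, 0.0663, 0.206]
tool_rot: [[0.162, 0.987, 0.006], [0.987, -0.162, -0.0], [0.001, 0.006, -1.0]]
force: [-0.0, 0.2, 0.2]
grip_width: 0.0855
```

Run:
```python
from h import *
now()
cc=snapshot("scene"); cv2.imwrite("pics/s11.png",cv2.resize(cc["frame"][220:350,300:460],None,fx=5,fy=4.5))
P=j2w(-.065,.07)
k=j2w(-.065+.130*np.cos(np.deg2rad(89)),.07+.13*np.sin(np.deg2rad(89)));print(k)
for z in (.2,.119): print(to_tool([*k,z],-10.4))
C=cloud(cc); J=w2j(C); K=(np.hypot(J[...,0]+.065,J[...,1]-.2)<.025)&(C[...,2]>.142); print("knob",K.sum(),np.c_[J[K],C[K][:,2]].mean(0))
```

```text
t 26.07 tcp [0.5404 0.0663 0.206 ] jig [-0.0004  0.0199] az_y -9.35 tilt [ 6.3e-03 -1.0e-04 -1.0e+00] F [-0.   0.2  0.2] w 0.0855 j [-1.1 22.6 86.9 -0.  70.1  8.3]
[0.50811673 0.25408582]
[180.3, -61.3, 3.8, 0.1, -0.0, 1.0]
[180.2, -61.5, 84.8, 0.1, -0.0, 1.0]
knob 99 [-0.05890431  0.20305666  0.14734684]
```

View pics/s11.png

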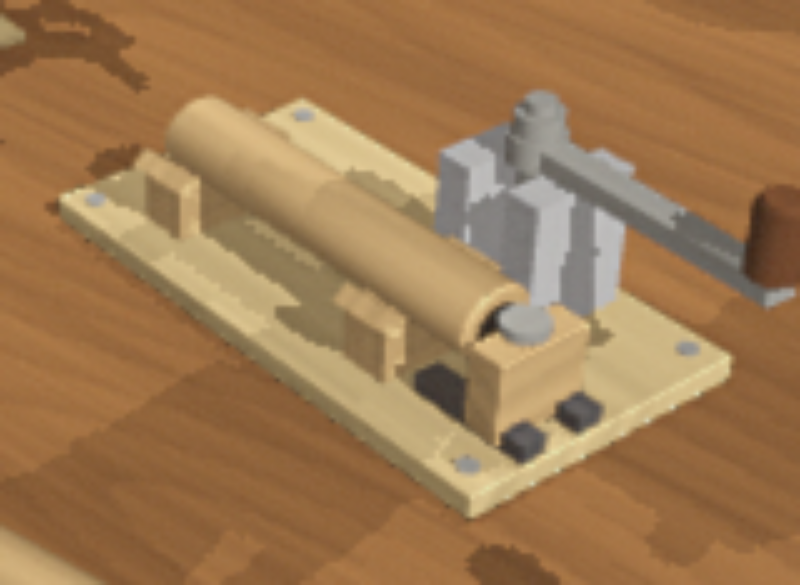

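The blank lies in both saddles with its end against the pad (crop 495,320), and the bar is aside. Going back to the knob.

Request:
servo_tool(moves=[[40,-14,0,0,0,0.3,1],[90,-31,0,0,0,0.6,1],[140,-48,0,0,0,1,1],[180,-61.5,0,0,0,1,1],[180,-61.5,25,0,0,1,1],[180,-61.5,25,0,0,1,1]])

```text
time: 26.88
ee_pos: [0.5055, 0.2536, 0.1747]
tool_rot: [[0.179, 0.984, -0.006], [0.984, -0.179, -0.002], [-0.004, -0.006, -1.0]]
force: [0.5, 0.8, -0.3]
grip_width: 0.0854
```

Run:
```python
from h import *
now()
k=j2w(-.0622,.199)
print(to_tool([*k,.1185],-10.4))
s=snapshot("wrist"); cv2.imwrite("pics/w12.png",s["frame"])
```

```text
t 26.88 tcp [0.5055 0.2536 0.1747] jig [-0.0652  0.1991] az_y -10.3 tilt [-0.0065 -0.0024 -1.    ] F [ 0.5  0.8 -0.3] w 0.0854 j [18.9 26.8 85.3 -0.  68.2 29.2]
[0.2, 3.3, 56.1, -0.3, 0.2, 0.1]
```

View pics/w12.png

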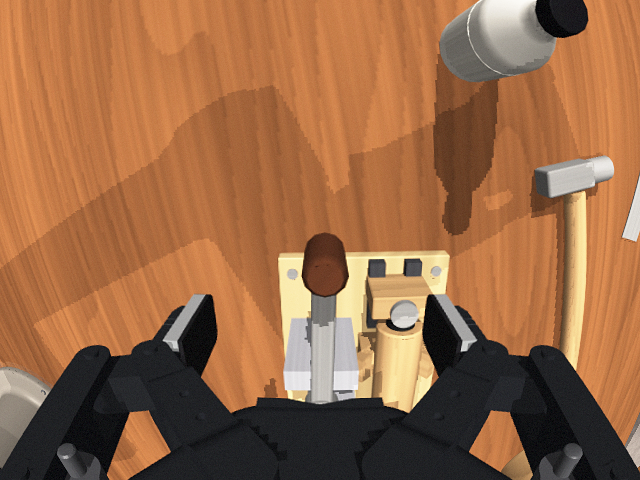

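Request:
servo_tool(moves=[[0,2.5,20,0,0,0,1],[0,2.5,40,0,0,0,1],[0,2.5,55,0,0,0,1],[0,2.5,55,0,0,0,0.2],[0,2.5,55,0,0,0,-1],[0,2.5,55,0,0,0,-1],[0,2.5,55,0,0,0,-1],[0,2.5,55,0,0,0,-1]], grip_force=60)

```text
time: 27.92
ee_pos: [0.5104, 0.2536, 0.1233]
tool_rot: [[0.18, 0.984, 0.001], [0.984, -0.18, 0.001], [0.001, 0.001, -1.0]]
force: [-0.8, 2.3, 2.7]
grip_width: 0.0218
```

Run:
```python
from h import *
now()
```

```text
t 27.93 tcp [0.5104 0.2536 0.1233] jig [-0.0604  0.1999] az_y -10.36 tilt [ 1.2e-03  6.0e-04 -1.0e+00] F [-0.8  2.3  2.7] w 0.0218 j [18.7 30.2 88.7  0.  61.1 29.1]
```

Request:
servo_tool(moves=[[0,0,-2,0,0,0,-1],[0,0,-4,0,0,0,-1],[0,0,-6.5,0,0,0,-1],[0,0,-6.5,0,0,0,-1],[0,0,-6.5,0,0,0,-1]])

```text
time: 28.55
ee_pos: [0.5094, 0.2526, 0.1282]
tool_rot: [[0.18, 0.984, -0.002], [0.984, -0.18, -0.002], [-0.002, -0.002, -1.0]]
force: [-0.8, -5.5, -11.3]
grip_width: 0.0221
```

Run:
```python
from h import *
now(); o=get_obs()
o2=dict(o); th0=88
def K(th): t=np.deg2rad(th); return np.array([*j2w(-.065+.13*np.cos(t),.07+.13*np.sin(t)),0])
a=np.deg2rad(-10.36); y=np.array([np.cos(a),np.sin(a),0]); z=np.array([0,0,-1.]); o2["tool_rot"]=np.stack([np.cross(y,z),y,z],1); o2["ee_pos"]=K(th0)
for th in list(range(85,-1,-6))+[0]: print(th,to_tool(K(th),-10.36+th-th0,o2))
```

```text
t 28.55 tcp [0.5094 0.2526 0.1282] jig [-0.0612  0.1987] az_y -10.36 tilt [-0.0024 -0.0016 -1.    ] F [ -0.8  -5.5 -11.3] w 0.0221 j [18.7 29.8 88.4 -0.  62.  29.1]
85 [-0.3, 6.8, 0.0, 0.0, 0.0, 3.0]
79 [-2.0, 20.3, 0.0, 0.0, 0.0, 9.0]
73 [-5.0, 33.6, 0.0, 0.0, 0.0, 15.0]
67 [-9.4, 46.4, 0.0, 0.0, 0.0, 21.0]
61 [-15.2, 58.8, 0.0, 0.0, 0.0, 27.0]
55 [-22.2, 70.4, 0.0, 0.0, 0.0, 33.0]
49 [-30.4, 81.3, 0.0, 0.0, 0.0, 39.0]
43 [-39.7, 91.3, 0.0, 0.0, 0.0, 45.0]
37 [-49.9, 100.2, 0.0, 0.0, 0.0, 51.0]
31 [-61.1, 108.0, 0.0, 0.0, 0.0, 57.0]
25 [-73.0, 114.6, 0.0, 0.0, 0.0, 63.0]
19 [-85.5, 119.9, 0.0, 0.0, 0.0, 69.0]
13 [-98.5, 123.9, 0.0, 0.0, 0.0, 75.0]
7 [-111.9, 126.5, 0.0, 0.0, 0.0, 81.0]
1 [-125.4, 127.7, 0.0, 0.0, 0.0, 87.0]
0 [-127.7, 127.7, 0.0, 0.0, 0.0, 88.0]
```

Request:
servo_tool(moves=[[-0.5,6.8,0,0,0,3,-1],[-2.2,20.3,0,0,0,9,-1],[-5.2,33.4,0,0,0,15,-1],[-9.6,46.2,0,0,0,21,-1],[-15.5,58.5,0,0,0,27,-1],[-22.5,70,0,0,0,33,-1],[-30.5,81,0,0,0,39,-1],[-39.8,91,0,0,0,45,-1],[-50,99.8,0,0,0,51,-1],[-61.2,107.5,0,0,0,57,-1],[-73,114,0,0,0,63,-1],[-85.5,119.2,0,0,0,69,-1],[-98.5,123.2,0,0,0,75,-1],[-111.9,125.8,0,0,0,81,-1],[-125.4,127,0,0,0,87,-1],[-127.7,127,0,0,0,88,-1],[-127.7,127,0,0,0,88,-1],[-127.7,127,0,0,0,88,-1]])

```text
time: 30.8
ee_pos: [0.6116, 0.1051, 0.1288]
tool_rot: [[0.99, -0.144, -0.001], [-0.144, -0.99, -0.001], [-0.001, 0.001, -1.0]]
force: [-4.1, -3.4, -10.6]
grip_width: 0.022
```

Run:
```python
from h import *
now(); cc=snapshot("scene"); cv2.imwrite("pics/s13.png",cv2.resize(cc["frame"][190:350,280:460],None,fx=4.2,fy=3.75))
```

```text
t 30.8 tcp [0.6116 0.1051 0.1288] jig [0.0636 0.0697] az_y -98.26 tilt [-1.4e-03 -6.0e-04 -1.0e+00] F [ -4.1  -3.4 -10.6] w 0.022 j [  2.7  34.7  79.2  -0.   66.1 101. ]
```

View pics/s13.png

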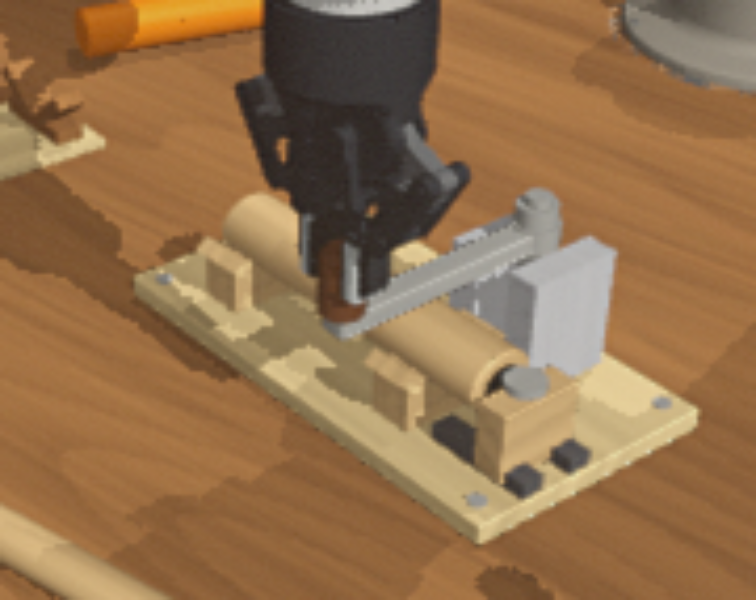

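The bar is back over the blank in line with the slot. Lowering slowly while holding the knob.

Request:
servo_tool(moves=[[0,0,1.5,0,0,0,-1],[0,0,3,0,0,0,-1],[0,0,4.5,0,0,0,-1],[0,0,6,0,0,0,-1],[0,0,7.5,0,0,0,-1],[0,0,9,0,0,0,-1],[0,0,9,0,0,0,-1]])

```text
time: 31.72
ee_pos: [0.6118, 0.105, 0.1201]
tool_rot: [[0.99, -0.144, -0.001], [-0.144, -0.99, -0.0], [-0.001, 0.0, -1.0]]
force: [-4.4, -2.9, -10.6]
grip_width: 0.0219
```

Request:
servo_tool(moves=[[0,0,1.5,0,0,0,-1],[0,0,3,0,0,0,-1],[0,0,4.5,0,0,0,-1],[0,0,6,0,0,0,-1],[0,0,7.5,0,0,0,-1],[0,0,9,0,0,0,-1],[0,0,10.5,0,0,0,-1],[0,0,11.5,0,0,0,-1],[0,0,11.5,0,0,0,-1]])

```text
time: 32.85
ee_pos: [0.6119, 0.105, 0.1089]
tool_rot: [[0.989, -0.145, -0.0], [-0.145, -0.989, -0.0], [-0.0, 0.0, -1.0]]
force: [-3.8, -4.5, -8.7]
grip_width: 0.022
```

Request:
servo_tool(moves=[[0,0,0.8,0,0,0,-1],[0,0,1.6,0,0,0,-1],[0,0,2.4,0,0,0,-1],[0,0,3.2,0,0,0,-1],[0,0,3.2,0,0,0,-1]])

```text
time: 33.48
ee_pos: [0.6124, 0.105, 0.1068]
tool_rot: [[0.99, -0.144, 0.001], [-0.144, -0.99, -0.0], [0.001, 0.0, -1.0]]
force: [-4.2, -4.3, -4.6]
grip_width: 0.022
```

Request:
servo_tool(moves=[[0,0,0.5,0,0,0,-1],[0,0,1,0,0,0,-1],[0,0,1,0,0,0,-1]])

```text
time: 33.85
ee_pos: [0.6126, 0.105, 0.1063]
tool_rot: [[0.99, -0.144, 0.002], [-0.144, -0.99, -0.0], [0.002, -0.0, -1.0]]
force: [-5.1, -4.4, -0.9]
grip_width: 0.0217
```

Request:
servo_tool(moves=[[0,0,0.3,0,0,0,-1],[0,0,0.3,0,0,0,-1]])

```text
time: 34.1
ee_pos: [0.6127, 0.105, 0.1062]
tool_rot: [[0.99, -0.144, 0.002], [-0.144, -0.99, -0.0], [0.002, -0.0, -1.0]]
force: [-4.5, -3.5, -0.7]
grip_width: 0.0223
```

Run:
```python
from h import *
now(); cc=snapshot("scene"); cv2.imwrite("pics/s14.png",cv2.resize(cc["frame"][225:345,310:450],None,fx=5.5,fy=5))
```

```text
t 34.1 tcp [0.6127 0.105  0.1062] jig [0.0647 0.0699] az_y -98.31 tilt [ 2.3e-03 -2.0e-04 -1.0e+00] F [-4.5 -3.5 -0.7] w 0.0223 j [  2.7  36.1  80.7  -0.   63.1 101. ]
```

View pics/s14.png

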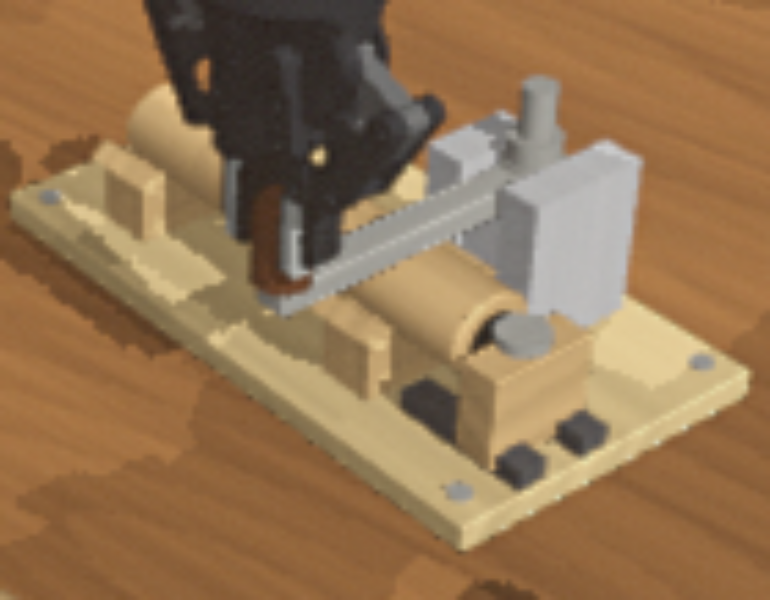

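The bar rests on the blank inside the slot, and my hold has dropped to about 0.7 N. Releasing.

Request:
servo_tool(moves=[[0,0,0.2,0,0,0,-0.6],[0,0,0.2,0,0,0,-0.3],[0,0,0.2,0,0,0,0.3],[0,0,0.2,0,0,0,1],[0,0,0.2,0,0,0,1],[0,0,-20,0,0,0,1],[0,0,-60,0,0,0,1],[0,0,-110,0,0,0,1],[0,0,-140,0,0,0,1],[0,0,-140,0,0,0,1]])

```text
time: 35.4
ee_pos: [0.6133, 0.105, 0.247]
tool_rot: [[0.989, -0.145, 0.006], [-0.145, -0.989, 0.0], [0.006, -0.001, -1.0]]
force: [0.3, -0.4, -0.7]
grip_width: 0.0854
```

Request:
servo_tool(moves=[[0,50,0,0,0,0,1],[0,100,0,0,0,0,1],[0,150,0,0,0,0,1],[0,200,0,0,0,0,1],[0,250,0,0,0,0,1],[0,250,0,0,0,0,1],[0,250,0,0,0,0,1]])

```text
time: 36.28
ee_pos: [0.5754, -0.1421, 0.2429]
tool_rot: [[0.989, -0.146, -0.002], [-0.146, -0.989, 0.001], [-0.002, -0.001, -1.0]]
force: [-0.4, 0.5, -0.3]
grip_width: 0.0855
```

Run:
```python
from h import *
now(); cc=snapshot("scene"); cv2.imwrite("pics/s15.png",cv2.resize(cc["frame"][220:340,310:460],None,fx=5,fy=5))
s=snapshot("top"); cv2.imwrite("pics/t15.png",s["frame"])
C=cloud(s); J=w2j(C); Z=C[...,2]
K=(np.hypot(J[...,0]-.065,J[...,1]-.07)<.025)&(Z>.118); P=np.c_[J[K],Z[K]]; print("knob",len(P),P.mean(0) if len(P) else 0, np.median(P,0))
K=(abs(J[...,0])<.022)&(abs(J[...,1])<.15)&(Z>.068)&(Z<.086)&(s["frame"][...,2].astype(int)>s["frame"][...,0]+20); P=np.c_[J[K],Z[K]]; print("blank",np.percentile(P,[1,50,99],axis=0))
K=(np.hypot(J[...,0],J[...,1]-.12)<.03)&(Z>.03)&(s["frame"].sum(-1)<150)&(J[...,1]<.125); P=np.c_[J[K],Z[K]]; print("pad",len(P),np.median(P,0) if len(P) else 0)
```

```text
t 36.27 tcp [ 0.5754 -0.1421  0.2429] jig [ 0.068 -0.18 ] az_y -98.39 tilt [-0.0018  0.0012 -1.    ] F [-0.4  0.5 -0.3] w 0.0855 j [-21.3  26.4  74.9   0.   78.8  77.1]
knob 72 [0.06492663 0.06965337 0.12985005] [0.06447757 0.06980468 0.13000403]
blank [[-0.01716573 -0.0598438   0.0682641 ]
 [ 0.00032268  0.02326925  0.07534199]
 [ 0.01837937  0.13982955  0.08363308]]
pad 0 0
```

View pics/s15.png

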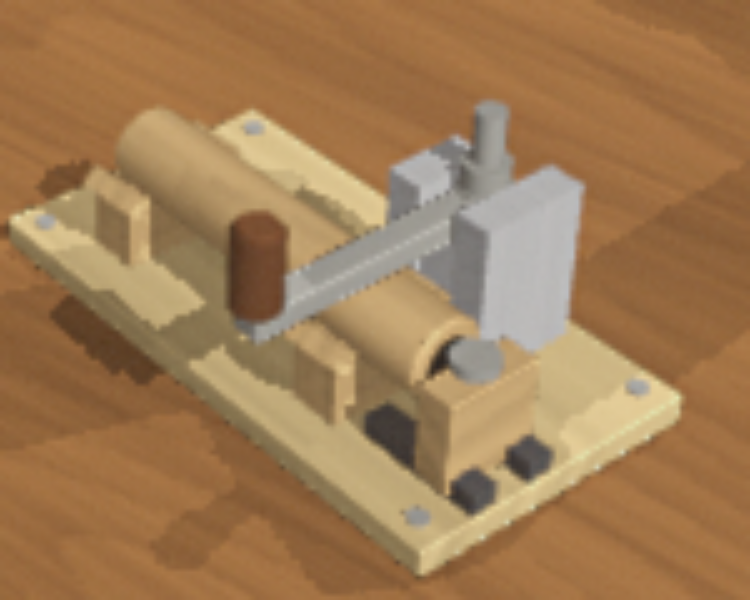

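View pics/t15.png

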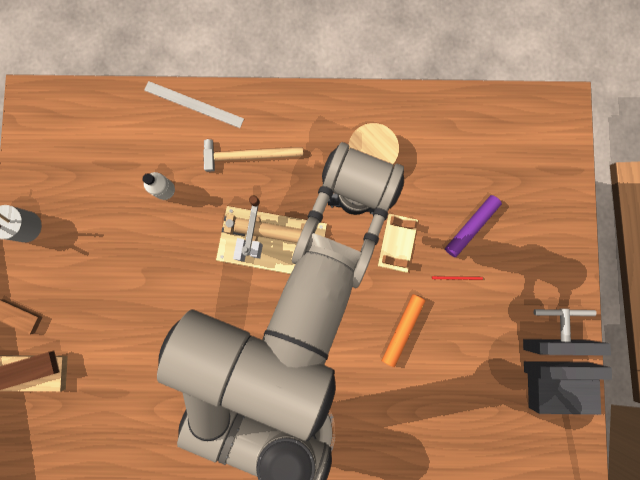

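Run:
```python
from h import *
print(job_done()); now()
```

```text
the job is handed in; nothing more can be done
None
the job is handed in; nothing more can be done
```

The blank is loaded and clamped in the jig, and the job is handed in after about 36 s of the 72 s allowed.

**What I did**
- I lifted the bar by its knob and turned it aside to about 88°, resting on the keeper block.
- I laid the pale blank in the saddles. The first contact was on one V arm, so I shifted about 1.5 mm to seat it.
- I slid the blank along at about 5 N of friction until the force rose to 10.4 N and the tip almost stopped, with its middle at y ≈ +19 mm. I took that as the pad fully in.
- I turned the bar back, lowered it held in the gripper until I was holding under 1 N, and then let go.

**Last checks**
- **Bar:** the knob top is at 130 mm, against 131 mm expected for resting on a seated blank. The bar is at its closed position and the gripper is clear.
- **Hammer, disc and glue bottle:** they look in their original places in the top view.
- **Pad:** after release I judged it only from the scene picture, where the blank's end sits where it was when pressed. My search for the pad in the depth data found no points because the blank hides it.
- **Alignment:** my jig frame was about 1.7 mm off across the saddles compared with where the blank seated, within the stated 2 mm calibration.

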